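Unlock a small mould and lift its cavity plate onto the set-down rest

TASK

Open the small injection mould for inspection: push the knob of its transport lock fully to the open end stop and leave it there, then lift the loose cavity plate off, keeping it level. Set it down gently on the two wooden bars of the rest, centred and flat between their raised lips, bridging from bar to bar, and let go. Do not disturb the other things on the bench.

Things in the scene. Friction and masses are not known exactly. Their poses are not given: they have to be found in the camera images.
- mould: lower mould half: steel block fixed to the bench, 180 (x) x 170 (y) x 55 high; origin at the centre of its underside. The plate lies on its top (z = 55), centred at (20, 0), same axes, over two guide pins 12 mm thick, 12 high, at (55, 45) and (-15, -45) in 17 mm holes. The lock runs along y on its top at x = -62, between stop blocks 14 high at y = -56 and 56; at joint 0 the knob is at y = -22.5
- lock_knob (a point): centre of the top of the lock's black upright round knob, 18 mm thick, 26 high, top 101 mm above the bench. It stands on a steel carriage 24 (x) x 36 (y), top 75 mm above the bench, whose flat tongue, 32 wide, reaches 17 mm towards the plate and, when locked, covers the plate's lug and holds the plate down. Axes as the mould's
- lock (a joint): position of the transport lock in m along the mould's +y (to the robot's left; the mould is turned by up to 0.4 rad): 0 fully locked, 0.045 at the open end stop; it starts somewhere between 0 and 0.010. It slides with about 3 N of friction and stays where it is left; the lug is free above 0.032
- plate: loose aluminium cavity plate, 100 (x) x 120 (y) x 22 thick, 0.5 to 0.8 kg; origin at the centre of its underside, z up. A lug 32 wide and 10 thick sticks out 15 mm from its -x side (at y = -22). A dark steel D-handle stands on its top, over its centre of mass
- plate_handle (a point): middle of the axis of the handle's level bar: a round bar 12 mm in diameter, 84 long along the plate's y axis, its axis 67 mm above the plate's underside (45 above its top face), with a leg at each end. Axes as the plate's
- rest: rest fixed to the bench: grey sheet 150 (x) x 180 (y) x 6, on it two wooden bars, 130 long along x, each from 30 to 75 mm either side of the middle (y), tops 45 above the bench. A lip 10 wide, 12 high runs along each bar's outer edge; lips 130 apart inside, so the plate's 120 side goes between. Origin at the centre of its underside. The plate may lie either way round
- core_pin: bystander: loose steel flanged pin standing upright, 56 mm flange, 85 high; origin at the centre of its underside
- can: bystander: loose tin, 60 mm in diameter, 90 high; origin at the centre of its underside
- bin: bystander: loose open parts bin, 100 x 140 x 45 high; origin at the centre of its underside
- wrench: bystander: loose wrench lying flat, 160 long along its x; origin under its middle
Mind the look-alikes: they are no part of the job. Of the things that look like the plate, the middle-sized one is meant.

How it is judged:
On the way, in this order (a step that is already met when the one before it is completed fails the run):
1. the transport lock is at its open end stop (within 4 mm) while the plate still lies on the mould (value of joint lock above 0.041 m and z of plate in the frame of mould below 0.06 m), for 0.1 s.
2. the plate is lifted clear of the guide pins (z of plate in the frame of mould above 0.075 m), for 0.1 s.
At the end, for the whole second after the job is handed in: lock within 4 mm of its open stop; plate still, level within 3 degrees, on both bars between the lips: underside within 3 mm of the bar tops, centre within 22 mm (along the bars) and 10 mm (across) of the rest's centre, its 120 mm side bridging the bars within 11 degrees, either way round (value of joint lock above 0.041 m and x of plate in the frame of rest between -0.022 and 0.022 m and y of plate in the frame of rest between -0.01 and 0.01 m and z of plate in the frame of rest between 0.042 and 0.048 m and angle between the y axis of plate and the y axis of rest, either way round below 0.2 rad and angle between plate's own z axis and vertical below 0.05 rad and linear speed of plate below 0.02 m/s); the robot touches nothing.
It fails at once if the plate is pressed hard onto the rest (over 80 N) (contact force between plate and rest above 80 N).
It fails at once if the plate is dropped (falls out of the fingers from more than about 5 mm) (contact force between the fingers and plate below 0.5 N and linear speed of plate above 0.3 m/s).
It fails at once if the plate is tipped by more than 20 degrees (angle between plate's own z axis and vertical above 0.35 rad).
It fails at once if the plate is lifted while the lock is not open (value of joint lock below 0.041 m and z of plate in the frame of mould above 0.065 m).
It fails at once if a bystander is moved by more than 25 mm (distance of any of core_pin, can, bin, wrench from where it was at the start of the episode above 0.025 m).
It also fails if it takes over 53 s, if anything falls off the work surface, if the arm or the gripper's body presses on something with over 40 N, if the wrist force passes 120 N, or if a joint passes its speed limit or range.

ROBOT

A 6-joint arm with a two-finger parallel gripper is mounted at the origin on the work surface. World frame = base frame: x ahead of the robot, y to its left, z up, the work surface at z = 0. Lengths are in m, angles in rad, forces in N, time in s.
With the tool pointing down it reaches from about 0.3 to 0.875 m from the base axis. Payload 4.2 kg.
Tool frame: the origin (TCP) lies midway between the tips of the shut fingers; the grasp point (between the pads) lies 19 mm behind it; z points along the fingers, y is the line along which they close (so a half turn about z gives the same grasp; the last joint's range is limited). The gripper opens to 85 mm and grips with 20 to 120 N. Pads are 22 mm wide; open, the fingers measure 114 mm over their backs; the gripper's body (76 mm by 85 mm) begins 54 mm behind the grasp point. The pads swing forward as they close: fully open they stand 13 mm farther back than shut.
Start: joints at [-1.36, 0.32, 1.565, -0, 1.257, -0.02], TCP at [0.132, -0.56, 0.231] pointing down, gripper open.
Joint ranges: [-3.11, 3.11], [-0.84, 2.01], [0.21, 2.61], [-1.34, 4.49], [0.05, 2.63], [-2.56, 2.56]. Speed limits (rad/s): [2.57, 2.57, 3.14, 3.14, 3.14, 3.14].

INTERFACE

Orientations are given as a unit quaternion [x, y, z, w].
In Python, from cell import * gives the robot as it stands.
- The arm moves only by the tool send_rows, never from a script. Its argument "deltas" is a list of rows, each an object with "gripper": the opening, from -1 (shut) to 1 (fully open); "travel": the shift along the tool's x, y, z in units of 30 mm (1.0 is 30 mm), a list of three; "roll": the turn about the tool's z in units of 8 degrees (1.0 is 8 degrees). A call has 1 to 20 rows; each row is the pose to reach, as a shift and turn from the pose commanded when the call began, along the tool's axes at that moment; what a row does not reach only later rows make up. A row lasts 1/8 s, in which the tool goes at most 62.5 mm and 10.7 degrees, less where a joint would pass 70% of its speed; a pose out of reach is approached as far as the arm can. A call with a gripper value outside its range is refused whole. The fingers move at their own pace and stop on an object; the grip force is fixed at half the most. Time passes only in rows, so rows that repeat a pose let the fingers close. It gives the time, the measured TCP pose, the force, the opening and the grip force at its end, in the units of the state.
- sense(): the state, without advancing time (a new reading comes with each control period).
- read_camera(name): name is "scene" or "top"; returns a dict with "image" (480x640x3 uint8, red, green, blue), "intrinsics" (3x3 intrinsics, pixels), "D" ([k1, k2, p1, p2, k3] as OpenCV has them; the pictures are not rectified), "extrinsics" (4x4, takes a point from camera to world coordinates). Camera axes: x right, y down, z forward; pixel columns grow to the right and rows downward; lengths in m; the calibration is good to about 2 mm. A picture is of the moment at which its call begins. There is no depth.
- finish_job(): hands the job in; it is judged then, once.
The state is a dict: "t": time; "joint_positions": joint angles; "joint_vel": joint speeds; "joint_efforts": joint torques, N m; "position": TCP position; "eef_rot": TCP orientation; "wrist_force": force on the tool from outside, world axes, zero at the start; "ft_torque": the same for the moment, N m; "finger_gap": finger opening in m; "finger_force": force on a finger pad.
Only numpy, scipy, OpenCV 4.12 (cv2) and the standard library are available. Lean on these libraries where they do the work, as an engineer would, in place of code of your own. Each camera call takes 0.05 s, during which the arm holds its last target. There are 200 camera calls.

## Working session

There is one attempt and no reset: what is moved stays moved. The work goes in short steps, Python scripts to look and compute and a tool call to move; the robot and the scene stay as the last step left them, time stands still between calls to the robot, and variables do not carry over. Pictures are saved under pics/ and viewed, at most 10 in all, crops included, and the job is handed in when it is done.

Besides the shell and the picture viewer there is one more tool, called after "Emit:" as a command line: name --argument value ..., lists and objects as JSON in quotes. send_rows: Moves the arm, as the interface text tells. Its arguments: {"type":"object","properties":{"deltas":{"type":"array"}},"required":["deltas"]}

```bash
mkdir -p pics; python3 - <<'E'
from cell import *
import cv2
s=sense();print(s['t'],s['position'],s['eef_rot'],s['finger_gap'])
for n in("scene","top"):
    c=read_camera(n);cv2.imwrite(f'pics/{n}0.png',c['image'][:,:,::-1]);print(n,c['intrinsics'],c['D'],c['extrinsics'])
E
```

```text
0.0 [ 0.13144566 -0.55928529  0.23047962] [ 9.93347658e-01  1.15150460e-01 -8.08693950e-05 -8.92138672e-04] 0.0851923795666225
scene [[553.59542408   0.         317.51421181]
 [  0.         553.59542408 242.29508578]
 [  0.           0.           1.        ]] [-0.07498703  0.          0.          0.          0.        ] [[ 0.24650713  0.66221041 -0.70760979  1.33099015]
 [ 0.96905237 -0.17829523  0.17072879 -0.26806127]
 [-0.01310507 -0.7277968  -0.68566761  0.83912127]
 [ 0.          0.          0.          1.        ]]
top [[543.12414386   0.         316.94980085]
 [  0.         543.12414386 239.46032806]
 [  0.           0.           1.        ]] [0.04017777 0.         0.         0.         0.        ] [[-0.00196552 -0.99866538  0.05160998  0.48213537]
 [-0.99998685  0.00220739  0.00463    -0.05070612]
 [-0.00473775 -0.0516002  -0.99865658  1.17000919]
 [ 0.          0.          0.          1.        ]]
```

View pics/top0.png

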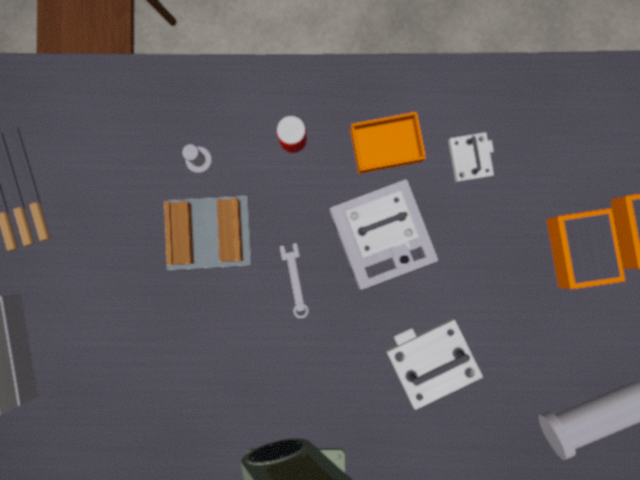

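View pics/scene0.png

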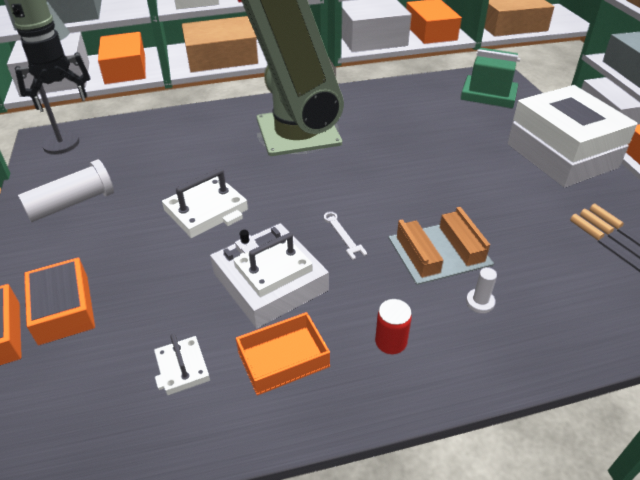

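The top view shows the mould with the plate at about (383,224), the knob at (404,259) and the rest at (207,232). The larger look-alike is at (434,363) and the smaller one at (472,157). The scene view agrees: mould (270,270), knob (244,237), rest (440,248). I'll enlarge both for exact corners.

```bash
python3 - <<'E'
import cv2,numpy as np
t=cv2.imread('pics/top0.png');s=cv2.imread('pics/scene0.png')
r=lambda a:cv2.resize(a,None,fx=5,fy=5,interpolation=cv2.INTER_CUBIC)
cv2.imwrite('pics/a.png',r(t[175:295,322:442]))   # 600x600
a=r(t[185:285,155:255]);b=cv2.resize(s[215:335,200:340],None,fx=5,fy=5,interpolation=cv2.INTER_CUBIC)
cv2.imwrite('pics/b.png',a);cv2.imwrite('pics/c.png',b)
E
```

```text
(no output)
```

View pics/a.png

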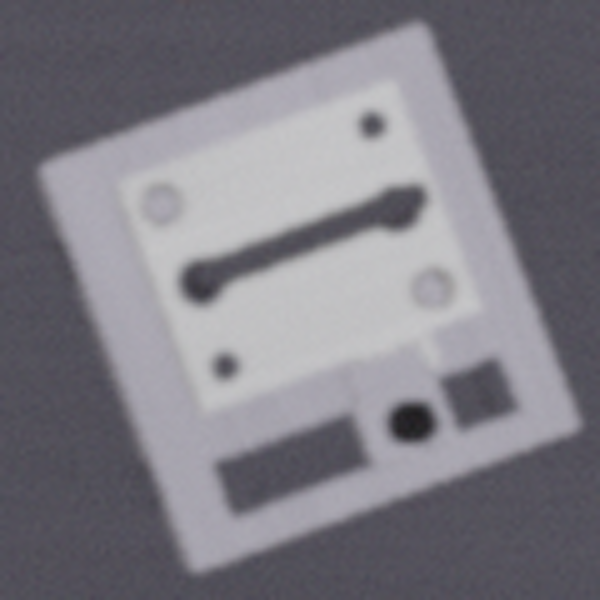

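View pics/b.png

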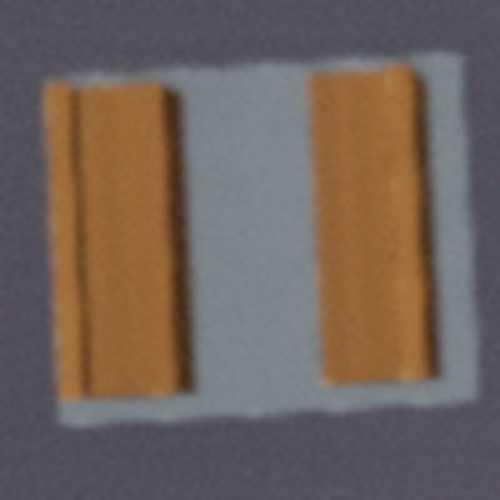

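View pics/c.png

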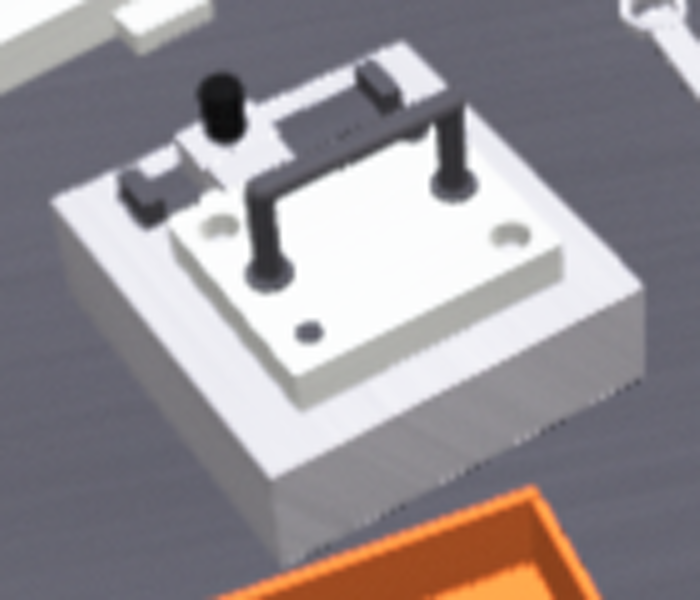

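```bash
cat >h.py <<'E'
from cell import *
import cv2,numpy as np
from scipy.optimize import least_squares
def proj(c,P):
    T=np.linalg.inv(c['extrinsics'])
    return cv2.projectPoints(np.array(P,float),cv2.Rodrigues(T[:3,:3])[0],T[:3,3],c['intrinsics'],c['D'])[0][:,0]
def back(c,uv,z):
    n=cv2.undistortPoints(np.array(uv,float).reshape(-1,1,2),c['intrinsics'],c['D'])[:,0]
    E=c['extrinsics'];d=np.c_[n,np.ones(len(n))]@E[:3,:3].T;o=E[:3,3]
    return o+d*((z-o[2])/d[:,2])[:,None]
def fit(obs,x0):
    def f(p):
        R=np.array([[np.cos(p[2]),-np.sin(p[2]),0],[np.sin(p[2]),np.cos(p[2]),0],[0,0,1]])
        return np.concatenate([(proj(c,np.array(m)@R.T+[p[0],p[1],0])-uv).ravel() for c,m,uv in obs])
    r=least_squares(f,x0);return r.x,np.abs(r.fun).max(),r.fun.round(1)
def px(l,off,k=5): return (np.array(l,float)+.5)/k-.5+off
E
python3 - <<'E'
from h import *
t=read_camera('top');s=read_camera('scene')
A=(322,175);B=(155,185);C=(200,215)
q=lambda hx,hy,z,cx=0:[[cx+hx,hy,z],[cx+hx,-hy,z],[cx-hx,-hy,z],[cx-hx,hy,z]]
m=q(.09,.085,.055);pl=q(.05,.06,.077,.02)
o1=(t,m,px([(40,167),(425,20),(582,428),(192,573)],A)); o2=(s,m,px([(643,288),(273,478),(53,200),(403,40)],C))
o3=(t,pl,px([(120,180),(395,80),(483,305),(207,412)],A)); o4=(s,pl[:2],px([(563,250),(300,375)],C))
for n,o in(('mt',[o1]),('ms',[o2]),('pt',[o3]),('ps',[o4]),('all',[o1,o2,o3,o4])):
    print(n,*fit(o,[.5,-.15,.36])[:2])
p=fit([o1,o2,o3,o4],[.5,-.15,.36])[0]
kt=back(t,px([(411,420)],A),.101)[0];ks=back(s,px([(222,84)],C),.101)[0];print('knob',kt,ks)
R=np.array([[np.cos(p[2]),np.sin(p[2])],[-np.sin(p[2]),np.cos(p[2])]])
for k in(kt,ks):print(R@(k[:2]-p[:2]))
rm=[[.075,-.09,.006],[-.075,-.09,.006],[-.075,.09,.006],[.065,.03,.045],[-.065,.03,.045],[.065,-.03,.045],[-.065,-.03,.045],[.065,.075,.057],[-.065,.075,.057]]
ro=(t,rm,px([(462,55),(478,400),(58,425),(162,85),(182,393),(310,73),(324,382),(43,83),(58,400)],B))
r2=(s,[[.075,.09,.006],[.075,-.09,.006]],np.array([(492,263.),(418,278)]))
print('rest',fit([ro],[.5,.15,0]),fit([r2],[.5,.15,0])[:2])
print(back(s,[(492,263.),(418,278)],.006))
for n,c,uv,z in(('pin',t,(199,160),.0),('can',t,(291,128),.09)):print(n,back(c,[uv],z))
print(sense()['t'])
E
```

```text
mt [ 0.55105614 -0.18220188  0.35612681] 0.5484087563852142
ms [ 0.55445872 -0.18262437  0.35665862] 0.955510708474435
pt [ 0.55202549 -0.1834721   0.35737687] 0.7343080010495555
ps [ 0.55518045 -0.1816605   0.34279014] 0.8098153678809581
all [ 0.55253578 -0.18265956  0.35556766] 2.0316750904596574
knob [ 0.49936893 -0.21622788  0.101     ] [ 0.50042794 -0.21803232  0.101     ]
[-0.0615271  -0.01296001]
[-0.0611625  -0.01502024]
rest (array([0.55810542, 0.190656  , 0.0568646 ]), np.float64(0.9460631350691528), array([ 0.1, -0.4,  0.5,  0.2,  0.3,  0.2,  0.1, -0.8, -0.9,  0.1, -0.6,
       -0. , -0.3,  0.6,  0.5,  0.2,  0.4, -0. ])) (array([0.55320524, 0.19492042, 0.02479064]), np.float64(2.220959839495208))
[[0.62901276 0.27995221 0.006     ]
 [0.6284433  0.11226257 0.006     ]]
pin [[0.71581005 0.21031007 0.        ]]
can [[0.76232915 0.00600368 0.09      ]]
0.2
```

```bash
cat >>h.py <<'E'
from scipy.spatial.transform import Rotation as Ro
M=np.array([.5525,-.1827]);MY=.3556
def mw(x,y,z): c,s=np.cos(MY),np.sin(MY); return np.array([M[0]+c*x-s*y,M[1]+s*x+c*y,z])
def go(*tg,frm=None):
    """units for world target (xyz,yaw of tool x), from the present pose"""
    s=sense();R=Ro.from_quat(s['eef_rot']);p=s['position'];X=R.as_matrix()[:,0];y0=np.arctan2(X[1],X[0])
    print('t',round(s['t'],2),'pos',p.round(4),'yaw',y0.round(4),'tilt',R.as_matrix()[:,2].round(4),'F',np.round(s['wrist_force'],1),'gap',round(s['finger_gap'],4),np.round(s['finger_force'],1),'q',np.round(s['joint_positions'],2))
    for P,y in tg:
        d=(y-y0+np.pi)%(2*np.pi)-np.pi
        print(' travel',(R.inv().apply(np.array(P)-p)/.03).round(3),'roll',round(-np.degrees(d)/8,3))
E
python3 - <<'E'
from h import *
go((mw(-.062,-.014,.2),MY),(mw(-.062,-.014,.082),MY))
E
```

```text
t 0.2 pos [ 0.1315 -0.5595  0.2308] yaw 0.2308 tilt [-2.0e-04  1.1e-03 -1.0e+00] F [ 0.1 -0.   0.6] gap 0.0852 0.0 q [-1.36  0.32  1.57  0.    1.26 -0.02]
 travel [14.542 -8.295  1.037] roll -0.894
 travel [14.542 -8.29   4.97 ] roll -0.894
```

Emit:
send_rows --deltas '[{"gripper":1,"travel":[3.6,-2.1,0],"roll":-0.2},{"gripper":1,"travel":[7.3,-4.1,0],"roll":-0.4},{"gripper":1,"travel":[10.9,-6.2,0.5],"roll":-0.6},{"gripper":1,"travel":[14.54,-8.29,1.0],"roll":-0.89},{"gripper":1,"travel":[14.54,-8.29,1.0],"roll":-0.89},{"gripper":1,"travel":[14.54,-8.29,1.0],"roll":-0.89},{"gripper":1,"travel":[14.54,-8.29,1.0],"roll":-0.89},{"gripper":1,"travel":[14.54,-8.29,1.0],"roll":-0.89},{"gripper":1,"travel":[14.54,-8.29,1.0],"roll":-0.89},{"gripper":1,"travel":[14.54,-8.29,1.0],"roll":-0.89},{"gripper":1,"travel":[14.54,-8.29,2.5],"roll":-0.89},{"gripper":1,"travel":[14.54,-8.29,2.5],"roll":-0.89}]'

```text
t: 1.7
position: [0.496, -0.2181, 0.154]
eef_rot: [0.984, 0.176, -0.003, -0.002]
wrist_force: [0.4, 0.3, -0.3]
finger_gap: 0.0854
finger_force: 0.0
```

```bash
python3 - <<'E'
from h import *
go((mw(-.062,-.014,.082),MY))
for n in("scene","top"):
    c=read_camera(n);u=proj(c,[mw(-.062,-.014,.101)])[0].astype(int);im=c['image'][:,:,::-1][max(u[1]-80,0):u[1]+60,u[0]-70:u[0]+70]
    cv2.imwrite(f'pics/k_{n}.png',cv2.resize(im,(390,390)))
cv2.imwrite('pics/k.png',np.hstack([cv2.imread('pics/k_scene.png'),cv2.imread('pics/k_top.png')]))
E
```

```text
t 1.7 pos [ 0.496  -0.2181  0.154 ] yaw 0.3529 tilt [-0.0069  0.0027 -1.    ] F [ 0.4  0.3 -0.3] gap 0.0854 0.0 q [-0.44  0.33  1.75 -0.    1.06  0.78]
 travel [0.123 0.026 2.398] roll -0.019
```

View pics/k.png

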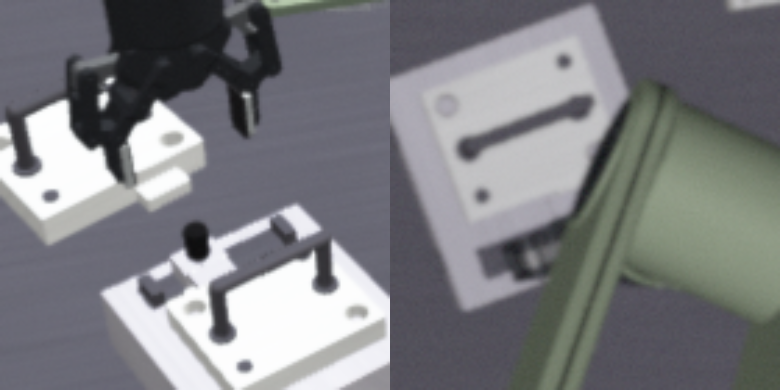

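The picture shows the open fingers either side of the knob (knob at (196,240) in the left crop), along the lock's direction. I'll descend and grip the knob.

Emit:
send_rows --deltas '[{"gripper":1,"travel":[0.05,0,1.2],"roll":0},{"gripper":1,"travel":[0.05,0,2.0],"roll":0},{"gripper":1,"travel":[0.05,0,2.35],"roll":0},{"gripper":1,"travel":[0.05,0,2.35],"roll":0},{"gripper":-1,"travel":[0.05,0,2.35],"roll":0},{"gripper":-1,"travel":[0.05,0,2.35],"roll":0},{"gripper":-1,"travel":[0.05,0,2.35],"roll":0},{"gripper":-1,"travel":[0.05,0,2.35],"roll":0},{"gripper":-1,"travel":[0.05,0,2.35],"roll":0},{"gripper":-1,"travel":[0.05,0,2.35],"roll":0}]'

```text
t: 3.05
position: [0.5009, -0.2175, 0.0864]
eef_rot: [0.984, 0.177, 0.0, 0.0]
wrist_force: [-1.0, 0.3, 6.2]
finger_gap: 0.0152
finger_force: 58.5
```

```bash
cat >>h.py <<'E'
def inm(p): d=p[:2]-M;c,s=np.cos(MY),np.sin(MY);return np.round([c*d[0]+s*d[1],-s*d[0]+c*d[1]],4)
E
python3 - <<'E'
from h import *
go((mw(-.062,.0225,.082),MY));print(inm(sense()['position']))
E
```

```text
t 3.05 pos [ 0.5009 -0.2175  0.0864] yaw 0.3551 tilt [ 6.e-04 -5.e-04 -1.e+00] F [-1.   0.3  6.2] gap 0.0152 58.5 q [-0.43  0.41  1.83 -0.    0.9   0.79]
 travel [-0.05  -1.238  0.145] roll -0.003
[-0.0605 -0.0146]
```

Emit:
send_rows --deltas '[{"gripper":-1,"travel":[0,-0.15,0],"roll":0},{"gripper":-1,"travel":[0,-0.3,0],"roll":0},{"gripper":-1,"travel":[0,-0.45,0],"roll":0},{"gripper":-1,"travel":[0,-0.6,0],"roll":0},{"gripper":-1,"travel":[0,-0.75,0],"roll":0},{"gripper":-1,"travel":[0,-0.9,0],"roll":0},{"gripper":-1,"travel":[0,-1.05,0],"roll":0},{"gripper":-1,"travel":[0,-1.15,0],"roll":0},{"gripper":-1,"travel":[0,-1.2,0],"roll":0},{"gripper":-1,"travel":[0,-1.2,0],"roll":0}]'

```text
t: 4.3
position: [0.4884, -0.184, 0.0864]
eef_rot: [0.984, 0.177, 0.0, 0.001]
wrist_force: [-1.1, -2.9, 6.2]
finger_gap: 0.0157
finger_force: 58.7
```

```bash
python3 - <<'E'
from h import *
go((mw(-.062,.0225,.082),MY));print(inm(sense()['position']))
E
```

```text
t 4.3 pos [ 0.4884 -0.184   0.0864] yaw 0.3556 tilt [ 0.001  -0.0014 -1.    ] F [-1.1 -2.9  6.2] gap 0.0157 58.7 q [-0.38  0.38  1.89 -0.    0.87  0.83]
 travel [-0.048 -0.048  0.145] roll -0.0
[-0.0606  0.0211]
```

Only the 3 N of friction so far, so the knob isn't at the stop. Creep on until the force rises.

Emit:
send_rows --deltas '[{"gripper":-1,"travel":[0,-0.05,0],"roll":0},{"gripper":-1,"travel":[0,-0.1,0],"roll":0},{"gripper":-1,"travel":[0,-0.1,0],"roll":0}]'

```text
t: 4.68
position: [0.4878, -0.1823, 0.0863]
eef_rot: [0.984, 0.177, 0.001, 0.002]
wrist_force: [-0.9, -6.0, 4.9]
finger_gap: 0.0151
finger_force: 58.7
```

```bash
python3 - <<'E'
from h import *
go((mw(-.062,.0225,.082),MY));print(inm(sense()['position']))
E
```

```text
t 4.67 pos [ 0.4878 -0.1823  0.0863] yaw 0.3563 tilt [ 0.002  -0.0035 -1.    ] F [-0.9 -6.   4.9] gap 0.0151 58.7 q [-0.38  0.37  1.89 -0.    0.87  0.84]
 travel [-0.049  0.013  0.145] roll 0.005
[-0.0605  0.0229]
```

Emit:
send_rows --deltas '[{"gripper":-1,"travel":[0,-0.07,0],"roll":0},{"gripper":-1,"travel":[0,-0.1,0],"roll":0},{"gripper":-1,"travel":[0,-0.1,0],"roll":0}]'

```text
t: 5.05
position: [0.4878, -0.1821, 0.0864]
eef_rot: [0.984, 0.178, 0.001, 0.005]
wrist_force: [0.3, -15.4, 1.0]
finger_gap: 0.0157
finger_force: 58.6
```

```bash
python3 - <<'E'
from h import *
go((mw(-.062,.0225,.082),MY));print(inm(sense()['position']))
E
```

```text
t 5.05 pos [ 0.4878 -0.1821  0.0864] yaw 0.3579 tilt [ 0.0045 -0.0085 -1.    ] F [  0.3 -15.4   1. ] gap 0.0157 58.6 q [-0.38  0.37  1.9  -0.01  0.87  0.84]
 travel [-0.052  0.019  0.148] roll 0.016
[-0.0604  0.0231]
```

The lock is against its stop: 15 N and no further travel at mould y = +23 mm. Release, rise and turn 90° over the handle.

```bash
python3 - <<'E'
from h import *
go((mw(.02,0,.2),MY+np.pi/2))
E
```

```text
t 5.05 pos [ 0.4878 -0.1821  0.0864] yaw 0.3579 tilt [ 0.0045 -0.0085 -1.    ] F [  0.3 -15.4   1. ] gap 0.0157 58.6 q [-0.38  0.37  1.9  -0.01  0.87  0.84]
 travel [ 2.684  0.812 -3.775] roll -11.234
```

Emit:
send_rows --deltas '[{"gripper":-1,"travel":[0,0.1,0],"roll":0},{"gripper":0.2,"travel":[0,0.1,0],"roll":0},{"gripper":1,"travel":[0,0.1,0],"roll":0},{"gripper":1,"travel":[0,0.1,0],"roll":0},{"gripper":1,"travel":[0,0.1,0],"roll":0},{"gripper":1,"travel":[0,0.1,-1],"roll":0},{"gripper":1,"travel":[0,0.1,-2.5],"roll":0},{"gripper":1,"travel":[0.5,0.3,-3.8],"roll":-1.3},{"gripper":1,"travel":[1,0.4,-3.8],"roll":-2.6},{"gripper":1,"travel":[1.5,0.6,-3.8],"roll":-3.9},{"gripper":1,"travel":[2,0.8,-3.8],"roll":-5.2},{"gripper":1,"travel":[2.68,0.93,-3.8],"roll":-6.5},{"gripper":1,"travel":[2.68,0.93,-3.8],"roll":-7.8},{"gripper":1,"travel":[2.68,0.93,-3.8],"roll":-9.1},{"gripper":1,"travel":[2.68,0.93,-3.8],"roll":-10.4},{"gripper":1,"travel":[2.68,0.93,-3.8],"roll":-11.24},{"gripper":1,"travel":[2.68,0.93,-3.8],"roll":-11.24},{"gripper":1,"travel":[2.68,0.93,-3.8],"roll":-11.24},{"gripper":1,"travel":[2.68,0.93,-3.8],"roll":-11.24}]'

```text
t: 7.42
position: [0.5711, -0.1761, 0.1998]
eef_rot: [0.572, 0.82, -0.0, -0.0]
wrist_force: [0.4, 0.1, 0.1]
finger_gap: 0.0855
finger_force: 0.0
```

```bash
python3 - <<'E'
from h import *
go((mw(.02,0,.103),MY+np.pi/2));print(inm(sense()['position']))
ims=[]
for n in("scene","top"):
    c=read_camera(n);u=proj(c,[mw(0,0,.101)])[0].astype(int);im=c['image'][:,:,::-1][max(u[1]-90,0):u[1]+70,u[0]-80:u[0]+80]
    ims.append(cv2.resize(im,(390,390)))
cv2.imwrite('pics/h.png',np.hstack(ims))
E
```

```text
t 7.42 pos [ 0.5711 -0.1761  0.1998] yaw 1.9236 tilt [-1.e-04 -1.e-04 -1.e+00] F [0.4 0.1 0.1] gap 0.0855 0.0 q [-0.32  0.38  1.56 -0.    1.2  -0.67]
 travel [0.011 0.008 3.226] roll -0.02
[ 0.0198 -0.0003]
```

View pics/h.png

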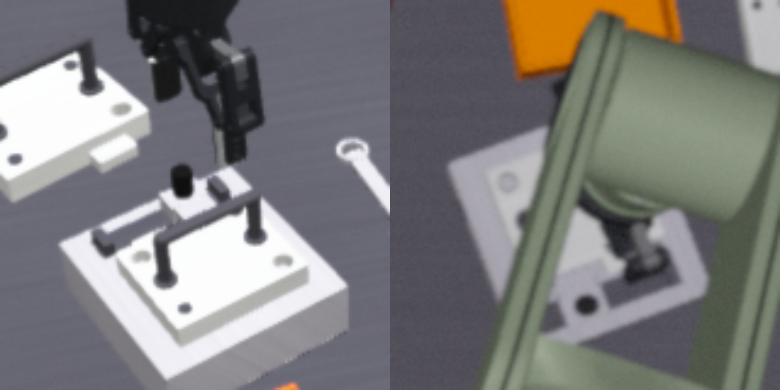

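The picture shows the lock knob (182,180) moved up to the +y stop block (218,188), with the gripper above the handle. Descend and grip.

Emit:
send_rows --deltas '[{"gripper":1,"travel":[0,0,1.2],"roll":0},{"gripper":1,"travel":[0,0,2.2],"roll":0},{"gripper":1,"travel":[0,0,3.0],"roll":0},{"gripper":1,"travel":[0,0,3.25],"roll":0},{"gripper":1,"travel":[0,0,3.25],"roll":0},{"gripper":-1,"travel":[0,0,3.25],"roll":0},{"gripper":-1,"travel":[0,0,3.25],"roll":0},{"gripper":-1,"travel":[0,0,3.25],"roll":0},{"gripper":-1,"travel":[0,0,3.25],"roll":0},{"gripper":-1,"travel":[0,0,3.25],"roll":0},{"gripper":-1,"travel":[0,0,3.25],"roll":0},{"gripper":-1,"travel":[0,0,3.25],"roll":0}]'

```text
t: 9.02
position: [0.5705, -0.1764, 0.1025]
eef_rot: [0.572, 0.821, -0.001, -0.0]
wrist_force: [-4.2, -1.7, 4.4]
finger_gap: 0.0099
finger_force: 58.5
```

```bash
python3 - <<'E'
from h import *
go((mw(.02,0,.2),MY+np.pi/2));print(inm(sense()['position']))
E
```

```text
t 9.03 pos [ 0.5705 -0.1764  0.1025] yaw 1.9246 tilt [-1.3e-03 -4.0e-04 -1.0e+00] F [-4.2 -1.7  4.4] gap 0.0099 58.5 q [-0.32  0.46  1.69 -0.    0.99 -0.67]
 travel [ 0.013  0.027 -3.251] roll -0.013
[ 0.0191 -0.0004]
```

Emit:
send_rows --deltas '[{"gripper":-1,"travel":[0,0,-0.1],"roll":0},{"gripper":-1,"travel":[0,0,-0.25],"roll":0},{"gripper":-1,"travel":[0,0,-0.45],"roll":0},{"gripper":-1,"travel":[0,0,-0.7],"roll":0},{"gripper":-1,"travel":[0,0,-1.0],"roll":0},{"gripper":-1,"travel":[0,0,-1.3],"roll":0},{"gripper":-1,"travel":[0,0,-1.7],"roll":0},{"gripper":-1,"travel":[0,0,-2.2],"roll":0},{"gripper":-1,"travel":[0,0,-2.7],"roll":0},{"gripper":-1,"travel":[0,0,-3.1],"roll":0},{"gripper":-1,"travel":[0,0,-3.3],"roll":0},{"gripper":-1,"travel":[0,0,-3.3],"roll":0},{"gripper":-1,"travel":[0,0,-3.3],"roll":0}]'

```text
t: 10.65
position: [0.5708, -0.1761, 0.2007]
eef_rot: [0.572, 0.82, -0.0, -0.001]
wrist_force: [0.0, -0.4, -4.5]
finger_gap: 0.01
finger_force: 58.5
```

```bash
python3 - <<'E'
from h import *
R0=[.558,.191];Y=.057+np.pi/2
go((R0+[.2],Y))
ims=[]
for n in("scene","top"):
    c=read_camera(n);u=proj(c,[mw(0,0,.13)])[0].astype(int);im=c['image'][:,:,::-1][max(u[1]-80,0):u[1]+80,u[0]-80:u[0]+80]
    ims.append(cv2.resize(im,(390,390)))
cv2.imwrite('pics/l.png',np.hstack(ims))
E
```

```text
t 10.65 pos [ 0.5708 -0.1761  0.2007] yaw 1.9244 tilt [-1.3e-03  4.0e-04 -1.0e+00] F [ 0.  -0.4 -4.5] gap 0.01 58.5 q [-0.32  0.38  1.56 -0.    1.21 -0.67]
 travel [11.626  3.838  0.027] roll 2.125
```

View pics/l.png

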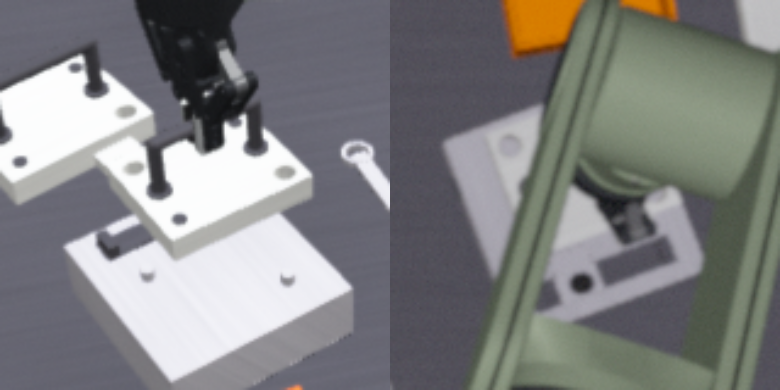

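The plate hangs level, clear of the pins (visible at (147,273) and (287,278) on the left). In the right crop the knob (582,283) sits at the open end. Carry it to above the rest.

Emit:
send_rows --deltas '[{"gripper":-1,"travel":[0.3,0.1,0],"roll":0.05},{"gripper":-1,"travel":[0.9,0.3,0],"roll":0.2},{"gripper":-1,"travel":[1.7,0.56,0],"roll":0.35},{"gripper":-1,"travel":[2.6,0.86,0],"roll":0.5},{"gripper":-1,"travel":[3.5,1.16,0],"roll":0.65},{"gripper":-1,"travel":[4.4,1.45,0],"roll":0.8},{"gripper":-1,"travel":[5.3,1.75,0],"roll":0.95},{"gripper":-1,"travel":[6.2,2.05,0],"roll":1.1},{"gripper":-1,"travel":[7.1,2.34,0],"roll":1.3},{"gripper":-1,"travel":[8.0,2.64,0],"roll":1.45},{"gripper":-1,"travel":[8.9,2.94,0],"roll":1.6},{"gripper":-1,"travel":[9.7,3.2,0],"roll":1.75},{"gripper":-1,"travel":[10.4,3.43,0],"roll":1.9},{"gripper":-1,"travel":[11.0,3.63,0],"roll":2.0},{"gripper":-1,"travel":[11.4,3.76,0],"roll":2.08},{"gripper":-1,"travel":[11.63,3.84,0],"roll":2.12},{"gripper":-1,"travel":[11.63,3.84,0],"roll":2.12},{"gripper":-1,"travel":[11.63,3.84,0],"roll":2.12}]'

```text
t: 13.0
position: [0.5584, 0.1904, 0.2012]
eef_rot: [0.687, 0.727, -0.0, 0.0]
wrist_force: [-0.6, -0.8, -5.7]
finger_gap: 0.01
finger_force: 58.5
```

```bash
python3 - <<'E'
from h import *
R0=[.558,.191];Y=.057+np.pi/2
go((R0+[.102],Y))
c=read_camera('scene');u=proj(c,[R0+[.1]])[0].astype(int);x=max(u[0]-80,0)
print(x,u[1]-80);cv2.imwrite('pics/r.png',cv2.resize(c['image'][:,:,::-1][u[1]-80:u[1]+70,x:x+160],(640,600),interpolation=cv2.INTER_CUBIC))
E
```

```text
t 13.0 pos [0.5584 0.1904 0.2012] yaw 1.628 tilt [-2.e-04 -6.e-04 -1.e+00] F [-0.6 -0.8 -5.7] gap 0.01 58.5 q [ 0.31  0.36  1.58 -0.    1.2   0.25]
 travel [ 0.021 -0.011  3.307] roll 0.001
366 135
```

View pics/r.png

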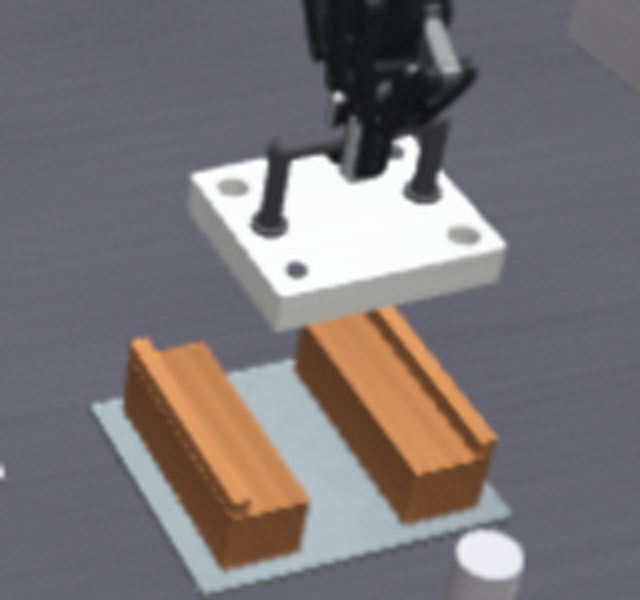

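```bash
python3 - <<'E'
from h import *
s=read_camera('scene');O=(366,135)
sh=(s,[[.075,.09,.006],[.075,-.09,.006],[-.075,-.09,.006],[.065,.075,.057],[.065,.03,.045],[.065,-.03,.045]],px([(511,515),(203,593),(92,407),(496,440),(414,475),(308,506)],O,4))
pl=(s,[[.05,.06,.1757],[.05,-.06,.1757],[-.05,-.06,.1757]],px([(506,245),(277,297),(190,177)],O,4))
print(fit([sh],[.55,.19,.05]));print(fit([pl],[.55,.19,.05]))
E
```

```text
(array([0.56185401, 0.18853259, 0.05302388]), np.float64(1.0369551464449955), array([ 0.3,  0.4, -0.4,  0.6, -1. , -0.4,  0.3,  0. ,  0.3,  0.2,  0.5,
       -1. ]))
(array([0.56218521, 0.18922147, 0.0573387 ]), np.float64(0.6067859309412142), array([-0.4,  0.5,  0.6,  0. , -0.2, -0.5]))
```

In the scene camera the plate sits within 1 mm of the rest's centre and matches its yaw. Lower straight down.

Emit:
send_rows --deltas '[{"gripper":-1,"travel":[0,0,0.3],"roll":0},{"gripper":-1,"travel":[0,0,0.8],"roll":0},{"gripper":-1,"travel":[0,0,1.3],"roll":0},{"gripper":-1,"travel":[0,0,1.8],"roll":0},{"gripper":-1,"travel":[0,0,2.3],"roll":0},{"gripper":-1,"travel":[0,0,2.7],"roll":0},{"gripper":-1,"travel":[0,0,3.0],"roll":0},{"gripper":-1,"travel":[0,0,3.2],"roll":0},{"gripper":-1,"travel":[0,0,3.35],"roll":0},{"gripper":-1,"travel":[0,0,3.45],"roll":0},{"gripper":-1,"travel":[0,0,3.45],"roll":0},{"gripper":-1,"travel":[0,0,3.45],"roll":0}]'

```text
t: 14.6
position: [0.5586, 0.1911, 0.0981]
eef_rot: [0.686, 0.727, 0.0, 0.0]
wrist_force: [0.4, -0.4, -5.6]
finger_gap: 0.01
finger_force: 58.4
```

Now creep down to contact.

Emit:
send_rows --deltas '[{"gripper":-1,"travel":[0,0,0.05],"roll":0},{"gripper":-1,"travel":[0,0,0.1],"roll":0},{"gripper":-1,"travel":[0,0,0.13],"roll":0},{"gripper":-1,"travel":[0,0,0.16],"roll":0},{"gripper":-1,"travel":[0,0,0.16],"roll":0}]'

```text
t: 15.22
position: [0.5584, 0.191, 0.0929]
eef_rot: [0.686, 0.727, -0.0, -0.0]
wrist_force: [-0.4, -0.4, -5.0]
finger_gap: 0.0099
finger_force: 58.4
```

Emit:
send_rows --deltas '[{"gripper":-1,"travel":[0,0,0.03],"roll":0},{"gripper":-1,"travel":[0,0,0.05],"roll":0},{"gripper":-1,"travel":[0,0,0.05],"roll":0}]'

```text
t: 15.6
position: [0.5585, 0.1911, 0.0925]
eef_rot: [0.686, 0.727, 0.0, 0.0]
wrist_force: [-2.2, -1.0, 4.8]
finger_gap: 0.0103
finger_force: 59.5
```

Contact: the rest now carries the plate. Open and rise.

Emit:
send_rows --deltas '[{"gripper":-0.5,"travel":[0,0,0],"roll":0},{"gripper":0.2,"travel":[0,0,0],"roll":0},{"gripper":0.6,"travel":[0,0,0],"roll":0},{"gripper":0.6,"travel":[0,0,0],"roll":0},{"gripper":0.6,"travel":[0,0,0],"roll":0},{"gripper":0.6,"travel":[0,0,-0.5],"roll":0},{"gripper":0.6,"travel":[0,0,-1.5],"roll":0},{"gripper":0.6,"travel":[0,0,-2.5],"roll":0},{"gripper":0.6,"travel":[0,0,-3.5],"roll":0},{"gripper":0.6,"travel":[0,0,-4.5],"roll":0},{"gripper":0.6,"travel":[0,0,-4.5],"roll":0},{"gripper":0.6,"travel":[0,0,-4.5],"roll":0}]'

```text
t: 17.1
position: [0.558, 0.1909, 0.2263]
eef_rot: [0.686, 0.727, -0.0, -0.0]
wrist_force: [-1.1, -0.6, -0.5]
finger_gap: 0.0684
finger_force: 0.0
```

```bash
python3 - <<'E'
from h import *
go()
c=read_camera('scene');cv2.imwrite('pics/f.png',cv2.resize(c['image'][:,:,::-1][190:340,200:520],(800,375),interpolation=cv2.INTER_CUBIC))
E
```

```text
t 17.1 pos [0.558  0.1909 0.2263] yaw 1.6285 tilt [-5.e-04 -3.e-04 -1.e+00] F [-1.1 -0.6 -0.5] gap 0.0684 0.0 q [ 0.31  0.35  1.54 -0.    1.26  0.25]
```

View pics/f.png

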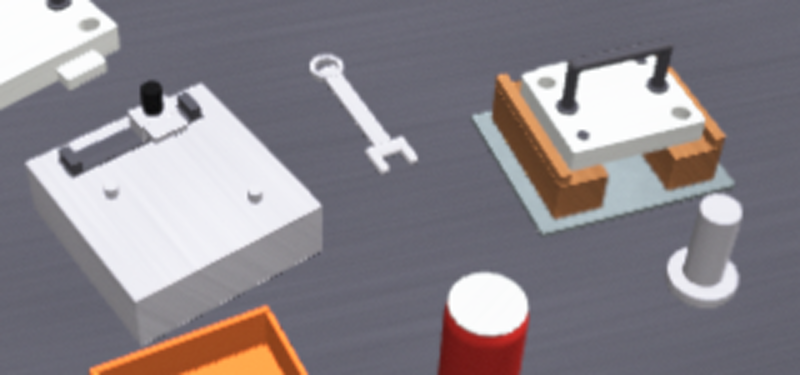

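The plate lies flat between the lips (centre about (612,108)). The knob (152,95) is at the open stop, and the bystanders are where they were.

```bash
python3 -c "
from cell import *
print(finish_job())"
```

```text
the job is handed in; nothing more can be done
None
```

The job is handed in at about 17 s on the robot clock: the lock is at its open stop, the plate lies flat and centred on the rest's bars, the gripper is clear, and the last picture shows no bystander moved; the judge returned no verdict.

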